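Shut down the bench air station and rack the air lances

TASK

Shut the air station down for the night: first turn the supply valve fully shut against its stop, then bleed the line by pressing the spring tongue on its rubber pad (about 8 N) until the tongue's tip stands between the two marks on the gauge post, hold it there for a good second without bending it clearly past the lower mark, and after that turn the drain cock fully open against its stop and leave both handles so. Stand every air lance that lies on the bench in the pocket holder, nozzle foot down and thick grip up, and leave the jar, tape roll and wood offcut where they are.

Things in the scene. Friction and masses are not known exactly. Their poses are not given: they have to be found in the camera images.
- station: air station, fixed: grey base plate 360 x 165 x 12 mm with a copper pipe (26 mm diameter, axis 45 mm up) along its x axis; origin on the bench below the pipe; x points away from the robot give or take 0.2 rad. Supply valve axis at x = -120 mm, drain cock at x = 0, both y = 0; 20 mm round bonnets up to 90 mm; the tongue lies along y = +75 mm. Nothing is higher than 110 mm
- supply (a joint): supply valve handle (the longer one, nearer the robot): 0 = open, handle along the pipe pointing to the station's +x; pi/2 = shut, handle across the pipe pointing to the station's -y; hard stops at both ends. Turns clockwise seen from above to shut. Stiff (about 0.3 N m), stays where it is left
- supply_axis (a point): on the turning axis (vertical) of the supply handle, at the mid-height of its bar, 100 mm above the bench; the handle bar is 18 mm wide, 16 mm high, 95 mm long from the axis
- supply_tip (a point): end of the supply handle, 95 mm from its axis, at the mid-height of the bar
- drain (a joint): drain cock handle (the shorter one): 0 = shut, handle across the pipe pointing to the station's -y; pi/2 = open, handle along the pipe pointing to the station's +x; hard stops at both ends. Turns counterclockwise seen from above to open. Stiff (about 0.3 N m), stays where it is left
- drain_axis (a point): on the turning axis (vertical) of the drain handle, at the mid-height of its bar, 100 mm above the bench; bar 18 mm wide, 16 mm high, 80 mm long from the axis
- drain_tip (a point): end of the drain handle, 80 mm from its axis, at the mid-height of the bar
- tongue (a joint): bending of the bleed tongue, a springy steel strip 140 mm long, 26 mm wide, clamped at its +x end, free at its -x end; rad, 0 = level and unloaded, grows as it is pressed down; 8 N on the pad gives about 0.13 rad (9 mm down at the pad, 18 mm at the tip), proportional, springs back. Between the marks = 0.085 to 0.18 rad; bent clearly past the lower mark = above 0.23 rad
- bleed_pad: black rubber pad 34 x 30 x 6 mm fixed on the tongue at mid-span: the place to press, straight down from above; soft, gives 1.5 mm; origin at its underside
- pad_top (a point): centre of the pad's upper face, 90 mm above the bench when unloaded
- tongue_tip (a point): middle of the free end of the tongue, 140 mm from its root. A steel gauge post stands 14 mm past it, with two brass marks across it at 69 and 55 mm above the bench and its top at 102 mm
- holder: lance holder, fixed: plywood box on a steel foot, four square pockets in a row along its x axis (pointing away from the robot give or take 0.2 rad), each 40 x 40 mm inside, centres at x = -90, -30, 30, 90 mm, y = 0, pocket floor 5 mm and rim 104 mm above the bench, outer walls 5 mm, 20 mm of wood between pockets; origin on the bench below its centre
- mat: rubber mat, fixed, 260 x 360 x 4 mm, on which the lances lie; origin at the centre of its underside
- lance0_mid (a point): air lance, 200 mm long, about 130 g; point at its centre, on its axis; x runs along it from nozzle foot to grip. Square grip 26 x 26 mm from +25 to +100 mm, thin tube 14 mm diameter, square nozzle foot 26 x 26 mm from -100 to -70 mm. Lies with its axis 17 mm above the bench, grip end away from the robot. None if absent: three or four are there
- lance1_mid (a point): air lance, 200 mm long, about 130 g; point at its centre, on its axis; x runs along it from nozzle foot to grip. Square grip 26 x 26 mm from +25 to +100 mm, thin tube 14 mm diameter, square nozzle foot 26 x 26 mm from -100 to -70 mm. Lies with its axis 17 mm above the bench, grip end away from the robot. None if absent: three or four are there
- lance2_mid (a point): air lance, 200 mm long, about 130 g; point at its centre, on its axis; x runs along it from nozzle foot to grip. Square grip 26 x 26 mm from +25 to +100 mm, thin tube 14 mm diameter, square nozzle foot 26 x 26 mm from -100 to -70 mm. Lies with its axis 17 mm above the bench, grip end away from the robot. None if absent: three or four are there
- lance3_mid (a point): air lance, 200 mm long, about 130 g; point at its centre, on its axis; x runs along it from nozzle foot to grip. Square grip 26 x 26 mm from +25 to +100 mm, thin tube 14 mm diameter, square nozzle foot 26 x 26 mm from -100 to -70 mm. Lies with its axis 17 mm above the bench, grip end away from the robot. None if absent: three or four are there
- grease_jar: yellow plastic jar with black cap, 64 mm diameter, 75 mm tall; leave it alone; origin at the centre of its underside
- tape_roll: cork-brown roll of tape 90 mm diameter, 30 mm high; leave it alone; origin at the centre of its underside
- offcut: wooden offcut 50 x 100 x 35 mm; leave it alone; origin at the centre of its underside
Mind the look-alikes: they are no part of the job. What is shaped like the part that bears lance1_mid but green or red is not meant. What is shaped like the part that bears lance3_mid but green is not meant.

How it is judged:
By the outcome, as a careful person would: the job done as asked, in the order asked, and still so for the second after the job is handed in, with the robot touching nothing.
Of lance0, lance1, lance2, lance3 only 3 to 4 are there at a start; the rules pass over those that are not, and their reading is None.
At some moment in a run one of lance0, lance1, lance2, lance3 may be knocked a few centimetres aside while the robot is not near it.
It also fails if it takes over 210 s, if anything falls off the work surface, if the arm or the gripper's body presses on something with over 40 N, if the wrist force passes 120 N, or if a joint passes its speed limit or range.

ROBOT

A 6-joint arm with a two-finger parallel gripper is mounted at the origin on the work surface. World frame = base frame: x ahead of the robot, y to its left, z up, the work surface at z = 0. Lengths are in mm, angles in rad, forces in N, time in s.
With the tool pointing down it reaches from about 300 to 775 mm from the base axis. Payload 14.6 kg.
Tool frame: the origin (TCP) lies midway between the tips of the shut fingers; the grasp point (between the pads) lies 19 mm behind it; y points along the fingers, z is the direction in which the jaws open and shut, and the axes are right-handed (so a half turn about y gives the same grasp; the last joint's range is limited). The gripper opens to 94 mm and grips with 3 to 60 N. Pads are 16 mm wide; open, the fingers measure 119 mm over their backs; the gripper's body (75 mm by 177 mm) begins 78 mm behind the grasp point.
Start: joints at [-0.067, 0.3, 1.521, -0, 1.321, -0.067], TCP at [549.99, -0.002, 205.446] pointing down, gripper open.
Joint ranges: [-3.03, 3.03], [-0.79, 2.21], [0.23, 2.52], [-1.04, 4.18], [0, 3.07], [-2.55, 2.55]. Speed limits (rad/s): [2.22, 2.22, 2.57, 3.14, 3.14, 3.14].

INTERFACE

Orientations are given as [roll, pitch, yaw] about the fixed x, y, z axes, in that order (R = Rz(yaw) Ry(pitch) Rx(roll)).
In Python, from cell import manip gives the robot as it stands.
- The arm moves only by the tool play_rows, never from a script. Its argument "series" is a list of rows, each a list of 3 entries, a list of its own where there are three numbers: the shift along the tool's x, y, z in m, then the turn about the tool's y in rad, then the closure, from 0 (fully open) to 1 (shut). In form: [[[dx, dy, dz], twist, grip], ...]. A call has 1 to 20 rows; each row is the pose to reach, as a shift and turn from the pose measured when the call began, along the tool's axes at that moment; what a row does not reach only later rows make up. A row lasts 1/10 s, in which the tool goes at most 50 mm and 8.59 degrees, less where a joint would pass 70% of its speed; a pose out of reach is approached as far as the arm can. A call with a gripper value outside its range is refused whole. The fingers move at their own pace and stop on an object; "squeeze" is the grip in N (left out, the last holds). Time passes only in rows, so rows that repeat a pose let the fingers close. It gives the time, the measured TCP pose, the force and the opening at its end, in the units of the state.
- manip.read_state(): the state, without advancing time (a new reading comes with each control period).
- manip.camera(name): name is "scene" or "side" or "wrist"; returns the picture (400x640x3 uint8, red, green, blue); there is no depth.
- manip.camera_params(name): a dict with "K" (3x3 intrinsics, pixels), "dist_coeffs" ([k1, k2, p1, p2, k3] as OpenCV has them; the pictures are not rectified), "rvec" (rotation vector, rad) and "tvec" (3), from world to camera coordinates, as OpenCV has them. Camera axes: x right, y down, z forward; pixel columns grow to the right and rows downward; lengths in mm; the calibration is good to about 2 mm. A picture is of the moment at which its call begins: read the wrist's pose just before it. camera_params takes no time and is no camera call; for the wrist camera it gives the pose at the moment of the call.
- manip.sign_off(): hands the job in, once; it reports no verdict.
The state is a dict: "clock": time; "joints": joint angles; "qd": joint speeds; "effort": joint torques, N m; "eef_pos": TCP position; "eef_rot": TCP orientation; "wrist_force": force on the tool from outside, world axes, zero at the start; "moment": the same for the moment, N m; "finger_gap": finger opening in mm.
Only numpy, scipy, OpenCV 4.12 (cv2) and the standard library are available. Lean on these libraries where they do the work, as an engineer would, in place of code of your own. Each camera call takes 0.05 s, during which the arm holds its last target. There are 200 camera calls.

## Working session

There is one attempt and no reset: what is moved stays moved. The work goes in short steps, Python scripts to look and compute and a tool call to move; the robot and the scene stay as the last step left them, time stands still between calls to the robot, and variables do not carry over. Pictures are saved under pics/ and viewed, about 12 in all and at most 16, crops included, and the job is handed in when it is done.

Besides the shell and the picture viewer there is one more tool, called after "Call:" as name(argument=value, ...) on one line, values as JSON. play_rows: Moves the arm, as the interface text tells. Its arguments: {"type":"object","properties":{"series":{"type":"array","items":{"type":"array"}},"squeeze":{"type":"number"}},"required":["series"]}

```bash
mkdir -p pics; ls; python3 - <<'E'
from cell import manip
import cv2
s=manip.read_state();print(s)
for n in("scene","side","wrist"):
    p=manip.camera_params(n);print(n,p)
    cv2.imwrite(f"pics/{n}0.png",manip.camera(n)[:,:,::-1])
E
```

```text
pics
{'clock': 0.0, 'joints': array([-6.65849772e-02,  3.00488518e-01,  1.52159262e+00, -2.42253775e-05,
        1.32071304e+00, -6.66001051e-02]), 'qd': array([ 0.0013768 , -0.00114727, -0.00060687, -0.00115006,  0.00098053,
       -0.00156622]), 'effort': array([-1.53750298e-03, -5.31805658e+01, -3.52735734e+01,  7.07558286e-02,
        2.43994006e-02, -4.79655944e-05]), 'eef_pos': array([5.49727747e+02, 1.71175555e-02, 2.04871901e+02]), 'eef_rot': array([-1.57199675e+00,  5.65498271e-05, -1.57077522e+00]), 'wrist_force': array([0.834677  , 0.45361558, 0.76172752]), 'moment': array([0.03089706, 0.01558821, 0.06581914]), 'finger_gap': 93.74988454085747}
scene {'K': array([[424.85538229,   0.        , 318.0297579 ],
       [  0.        , 424.85538229, 201.25324144],
       [  0.        ,   0.        ,   1.        ]]), 'dist_coeffs': array([-0.03515968,  0.        ,  0.        ,  0.        ,  0.        ]), 'rvec': array([ 2.1417377 ,  1.34745465, -0.44473532]), 'tvec': array([-116.20691176, -315.26902796, 1846.21059728])}
side {'K': array([[483.2824931 ,   0.        , 319.49710449],
       [  0.        , 483.2824931 , 195.87587486],
       [  0.        ,   0.        ,   1.        ]]), 'dist_coeffs': array([0.01422597, 0.        , 0.        , 0.        , 0.        ]), 'rvec': array([ 2.30928039, -0.2742926 ,  0.14487461]), 'tvec': array([-488.24836297,   49.52964472, 1490.2668603 ])}
wrist {'K': array([[292.42391437,   0.        , 320.60971923],
       [  0.        , 292.42391437, 201.9704269 ],
       [  0.        ,   0.        ,   1.        ]]), 'dist_coeffs': array([-0.00967938,  0.        ,  0.        ,  0.        ,  0.        ]), 'rvec': array([-2.91058888e+00,  6.70769757e-04,  3.93949893e-04]), 'tvec': array([-549.43036481,  -24.17289592,  389.14856544])}
```

View pics/scene0.png

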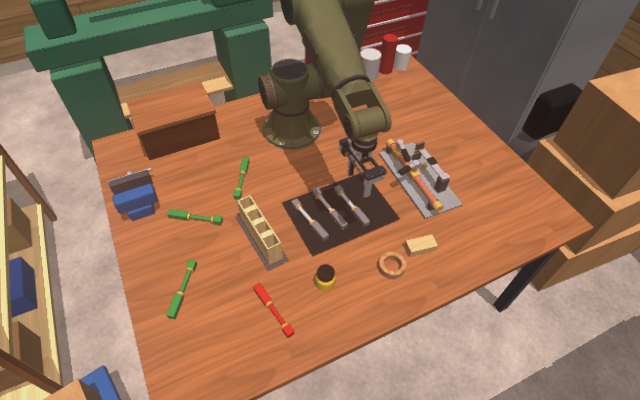

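View pics/side0.png

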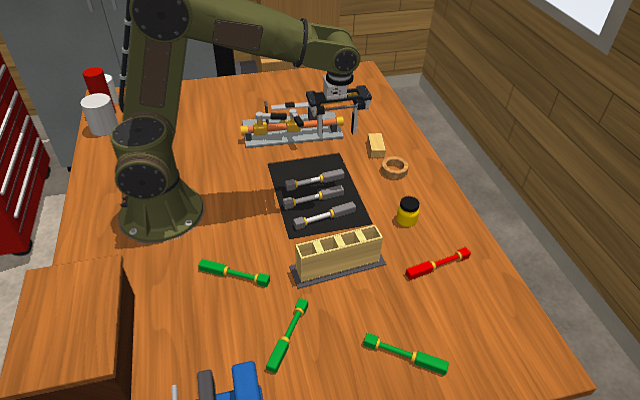

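```bash
python3 - <<'E'
import cv2,numpy as np
a=cv2.imread('pics/scene0.png');b=cv2.imread('pics/side0.png');w=cv2.imread('pics/wrist0.png')
f=lambda i,x,y,ww,h,s:cv2.resize(i[y:y+h,x:x+ww],None,fx=s,fy=s,interpolation=cv2.INTER_CUBIC)
cv2.imwrite('pics/st.png',np.vstack([f(a,340,130,130,60*1+30,5)[:,:650],f(b,230,80,130,75,5)[:,:650]])[:600*2][:825] if 0 else np.hstack([f(a,370,130,100,90,4),f(b,235,85,100,90,4)]))
E
python3 -c "
import cv2;print(cv2.imread('pics/st.png').shape)"
```

```text
(360, 800, 3)
```

View pics/wrist0.png

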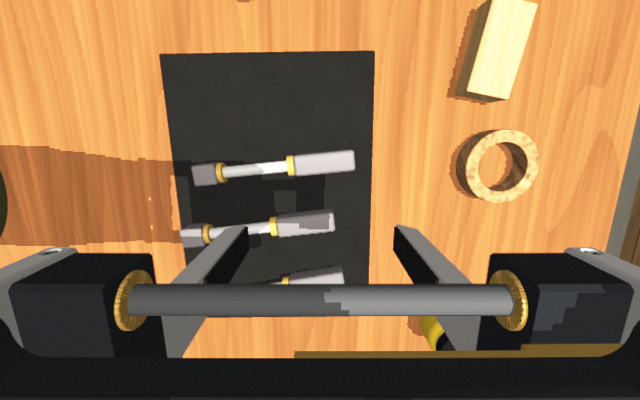

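View pics/st.png

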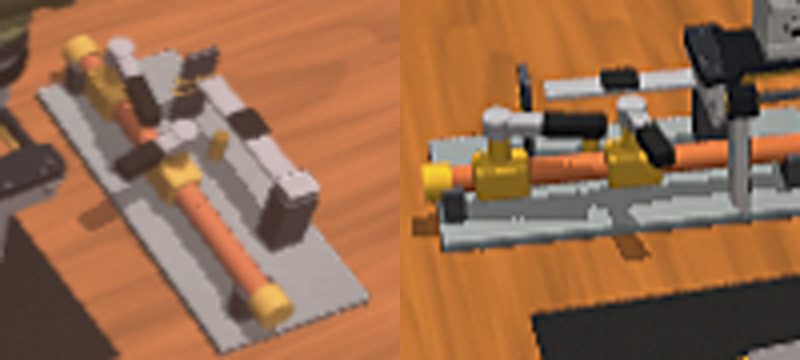

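```bash
cat > h.py <<'E'
import numpy as np,cv2
from cell import manip
def ray(p,px):
    u=cv2.undistortPoints(np.array([[px]],float),p["K"],p["dist_coeffs"])[0,0]
    R=cv2.Rodrigues(p["rvec"])[0]; t=np.ravel(p["tvec"])
    d=R.T@np.r_[u,1]; return -R.T@t, d/np.linalg.norm(d)
def at_z(p,px,z):
    c,d=ray(p,px); return c+d*(z-c[2])/d[2]
def tri(obs):
    A=np.zeros((3,3));b=np.zeros(3)
    for p,px in obs:
        c,d=ray(p,px);M=np.eye(3)-np.outer(d,d);A+=M;b+=M@c
    return np.linalg.solve(A,b)
def proj(p,P):
    return cv2.projectPoints(np.array(P,float).reshape(-1,1,3),p["rvec"],p["tvec"],p["K"],p["dist_coeffs"])[0][:,0]
E
python3 - <<'E'
from h import *
a=manip.camera_params("scene");b=manip.camera_params("side")
for n,p,q in [("sax",(400,141.7),(258.8,114.5)),("stip",(406,158.5),(285,116.7)),("dax",(415,162.5),(292.5,111.2)),("dtip",(401,171),(300,123.7)),("pad",(432.5,160.5),(290,104.5))]:
    print(n,tri([(a,p),(b,q)]).round(),at_z(a,p,104).round(),at_z(b,q,104).round())
print([at_z(a,p,45).round() for p in[(390,142.5),(438,205.7)]])
for p in [(296,203),(325,235),(318,190),(345,227),(339,188),(367,223)]: print(at_z(a,p,17).round())
w=[(292,185),(350,209),(286,202),(340,190),(289,183),(340,172)]
for p in [(293,222),(353,208),(286,203),(341,190),(289,184),(341,172)]: print(at_z(b,p,17).round())
f=lambda i,x,y,ww,h,s:cv2.resize(i[y:y+h,x:x+ww],None,fx=s,fy=s,interpolation=cv2.INTER_CUBIC)
A=cv2.imread('pics/scene0.png');B=cv2.imread('pics/side0.png')
cv2.imwrite('pics/ho.png',np.hstack([f(A,225,180,80,100,5),f(B,285,205,110,100,5)[:,:]])[:, :950][:, :800] if 0 else np.hstack([f(A,230,185,65,90,5),f(B,288,215,95,90,5)]))
E
```

```text
sax [357. 308. 107.] [353. 312. 104.] [358. 310. 104.]
stip [444. 278. 106.] [440. 283. 104.] [445. 277. 104.]
dax [476. 297. 110.] [471. 302. 104.] [478. 305. 104.]
dtip [487. 228. 103.] [486. 231. 104.] [488. 224. 104.]
pad [482. 378.  89.] [491. 369. 104.] [478. 350. 104.]
[array([292., 315.,  45.]), array([646., 299.,  45.])]
[ 395. -154.   17.]
[ 568. -121.   17.]
[373. -53.  17.]
[567. -41.  17.]
[398.  24.  17.]
[586.  38.  17.]
[ 384. -149.   17.]
[ 577. -132.   17.]
[379. -64.  17.]
[563. -44.  17.]
[406.  21.  17.]
[588.  42.  17.]
```

View pics/ho.png

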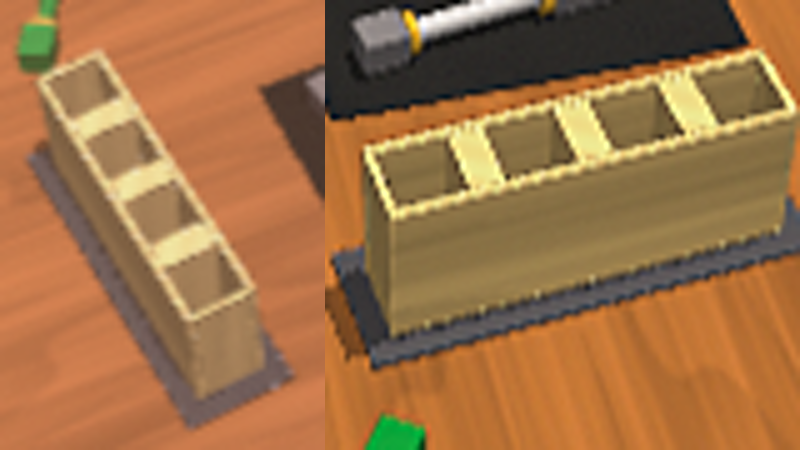

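Call:
play_rows(series=[[[-0.22,-0.095,-0.1],0,1],[[-0.22,-0.095,-0.1],0,1],[[-0.22,-0.095,-0.1],0,1],[[-0.22,-0.095,-0.1],0,1],[[-0.22,-0.095,-0.1],0,1],[[-0.22,-0.095,-0.1],0,1],[[-0.22,-0.095,-0.1],0,1],[[-0.22,-0.095,-0.1],0,1],[[-0.22,-0.095,-0.1],0,1],[[-0.22,-0.095,-0.1],0,1]])

```text
clock: 1.15
eef_pos: [450.3, 219.0, 299.5]
eef_rot: [-1.573, -0.0, -1.572]
wrist_force: [0.1, -0.5, 0.3]
finger_gap: 17.4
```

```bash
python3 - <<'E'
from h import *
a=manip.camera_params("scene");b=manip.camera_params("side")
for p,q in zip([(238,200.6),(250,195),(281,243),(268,249)],[(301,258.6),(296,244.4),(376,225),(382.4,237.4)]):
    print(tri([(a,p),(b,q)]).round(),at_z(a,p,104).round(),at_z(b,q,104).round())
s=manip.read_state();print(s["eef_pos"],s["eef_rot"],s["finger_gap"])
p=manip.camera_params("wrist");print(ray(p,(320,200)))
np.save('w1.npy',p,allow_pickle=True)
cv2.imwrite('pics/w1.png',manip.camera("wrist")[:,:,::-1])
E
```

```text
[ 362. -358.  101.] [ 363. -357.  104.] [ 362. -363.  104.]
[ 359. -312.  105.] [ 357. -311.  104.] [ 360. -313.  104.]
[ 587. -292.  104.] [ 585. -291.  104.] [ 587. -294.  104.]
[ 589. -338.  103.] [ 589. -337.  104.] [ 589. -341.  104.]
[450.28531217 218.97931553 299.50679677] [-1.57265568e+00 -4.22566677e-04 -1.57245782e+00] 17.42744904163594
(array([450.31709532, 284.34691969, 478.77666123]), array([-0.00352924, -0.22283841, -0.97484901]))
```

View pics/w1.png

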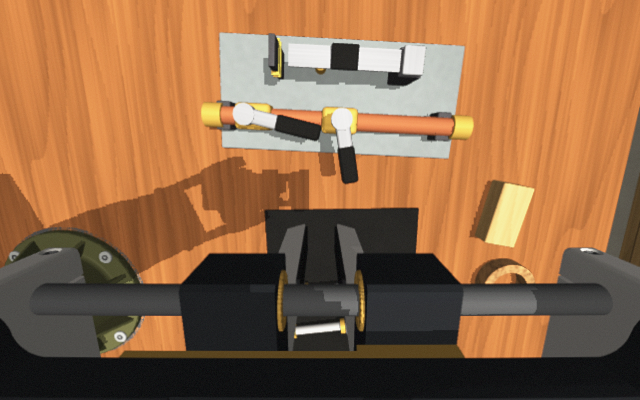

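```bash
python3 - <<'E'
from h import *
p=manip.camera_params("wrist")
for n,q,z in [("sax",(243,114),108),("stip",(321,131),104),("dax",(342,119),108),("dtip",(350,183),104),("pad",(345,56),90),("ttip",(287,54),84),("pipeL",(203,113),45),("pipeR",(472,127),45)]:
    print(n,at_z(p,q,z).round(1))
E
```

```text
sax [355.4 307.4 108. ]
stip [450.4 287.1 104. ]
dax [476.1 301.3 108. ]
dtip [487.9 221.4 104. ]
pad [480.  376.6  90. ]
ttip [408.3 380.4  84. ]
pipeL [282.2 312.9  45. ]
pipeR [668.1 292.9  45. ]
```

Call:
play_rows(series=[[[-0.111,0.0,-0.014],0,1],[[-0.111,0.0,-0.014],0,1],[[-0.111,0.0,-0.014],0,1],[[-0.111,0.0,-0.014],0,1],[[-0.111,0.15,-0.014],0,1],[[-0.111,0.15,-0.014],0,1],[[-0.111,0.15,-0.014],0,1],[[-0.111,0.18,-0.014],0,1],[[-0.111,0.2,-0.014],0,1],[[-0.111,0.213,-0.014],0,1],[[-0.111,0.213,-0.014],0,1],[[-0.111,0.213,-0.014],0,1]])

```text
clock: 2.4
eef_pos: [436.7, 329.8, 87.7]
eef_rot: [-1.571, 0.0, -1.573]
wrist_force: [0.5, 0.6, 0.3]
finger_gap: 0.6
```

Call:
play_rows(series=[[[0.018,0.002,-0.003],0,1],[[0.029,0.002,-0.004],0,1],[[0.04,0.002,-0.005],0,1],[[0.051,0.002,-0.009],0,1],[[0.062,0.002,-0.0135],0,1],[[0.072,0.002,-0.02],0,1],[[0.08,0.002,-0.028],0,1],[[0.087,0.002,-0.037],0,1],[[0.093,0.002,-0.0475],0,1],[[0.096,0.002,-0.056],0,1],[[0.0985,0.002,-0.064],0,1],[[0.0985,0.002,-0.067],0,1],[[0.0985,0.002,-0.067],0,1],[[0.0985,0.002,-0.067],0,1]])

```text
clock: 3.8
eef_pos: [372.9, 231.8, 87.1]
eef_rot: [-1.563, 0.002, -1.573]
wrist_force: [24.9, 0.1, -9.1]
finger_gap: 0.6
```

Call:
play_rows(series=[[[0,0,0.03],0,1],[[0,-0.05,0.05],0,1],[[0,-0.06,0.07],0,1],[[-0.08,-0.06,0.1],0,1],[[-0.145,-0.06,0.107],0,1],[[-0.145,-0.06,0.107],0,1],[[-0.145,-0.06,0.107],0,1],[[-0.145,-0.06,0.107],0,1],[[-0.145,-0.06,0.107],0,1],[[-0.145,-0.06,0.107],0,1]])

```text
clock: 4.8
eef_pos: [479.9, 375.3, 148.8]
eef_rot: [-1.562, 0.002, -1.574]
wrist_force: [-0.1, 0.3, -1.2]
finger_gap: 0.5
```

```bash
python3 - <<'E'
from h import *
s=manip.read_state();print(s["eef_pos"],s["wrist_force"])
A=manip.camera("scene")[:,:,::-1];B=manip.camera("side")[:,:,::-1]
a=manip.camera_params("scene");b=manip.camera_params("side")
A=A.copy();B=B.copy()
f=lambda i,x,y,ww,h,s:cv2.resize(i[y:y+h,x:x+ww],None,fx=s,fy=s,interpolation=cv2.INTER_CUBIC)
P=[[355.5-.051*95,307.4-95,108],s["eef_pos"],[480,376.6,90]]
print(proj(a,P),proj(b,P))
cv2.imwrite('pics/st2.png',np.hstack([f(A,370,130,100,90,4),f(B,235,85,100,90,4)]))
E
```

```text
[479.86467653 375.29369976 148.8009585 ] [-0.14123243  0.32640397 -1.17163053]
[[378.04657763 148.17390814]
 [434.97860453 149.64402315]
 [431.69829358 160.53992557]] [[261.02665919 129.5736446 ]
 [288.77978986  90.07085522]
 [289.14367357 103.92144524]]
```

View pics/st2.png

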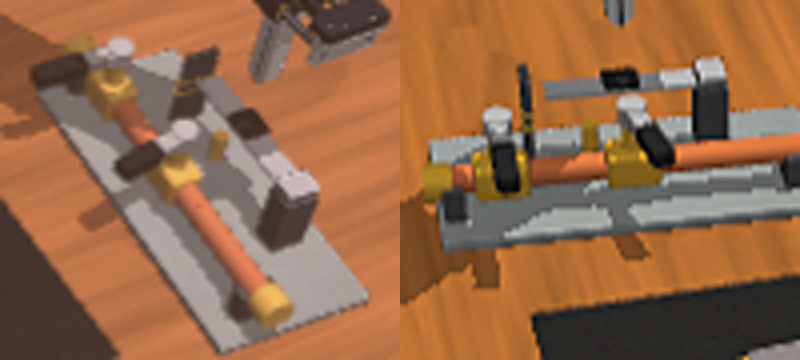

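Call:
play_rows(series=[[[-0.001,0.03,0],0,1],[[-0.001,0.05,0],0,1],[[-0.001,0.057,0],0,1],[[-0.001,0.061,0],0,1],[[-0.001,0.064,0],0,1],[[-0.001,0.064,0],0,1]])

```text
clock: 5.5
eef_pos: [480.8, 376.8, 85.7]
eef_rot: [-1.561, 0.003, -1.574]
wrist_force: [-2.3, -2.3, 2.6]
finger_gap: 0.4
```

Call:
play_rows(series=[[[0,0.003,0],0,1],[[0,0.005,0],0,1],[[0,0.0065,0],0,1],[[0,0.0065,0],0,1],[[0,0.0065,0],0,1]])

```text
clock: 6.0
eef_pos: [481.1, 377.1, 80.3]
eef_rot: [-1.56, 0.004, -1.574]
wrist_force: [-4.1, -1.9, 8.2]
finger_gap: 0.3
```

```bash
python3 - <<'E'
from h import *
s=manip.read_state();print(s["eef_pos"],s["wrist_force"])
B=manip.camera("side")[:,:,::-1];A=manip.camera("scene")[:,:,::-1]
f=lambda i,x,y,ww,h,s:cv2.resize(i[y:y+h,x:x+ww],None,fx=s,fy=s,interpolation=cv2.INTER_CUBIC)
cv2.imwrite('pics/press.png',np.hstack([f(B,250,88,60,45,8),f(A,405,130,40,45,8)]))
b=manip.camera_params("side")
# tip mid & post marks predicted
ex=np.array([.9987,-.051]);tip=np.array([480,376.6])-70*ex
post=tip-14*ex
for z in(84,69,62,55): print(z,(proj(b,[[*tip,z],[*post,z]])-[250,88]).round(1)*8)
E
```

```text
[481.12516446 377.06414689  80.32869925] [-4.09399277 -1.87298075  8.23863493]
84 [[162.4 152. ]
 [132.  154.4]]
69 [[164.  180. ]
 [134.4 182.4]]
62 [[164.8 192.8]
 [135.2 195.2]]
55 [[165.6 205.6]
 [136.  208. ]]
```

View pics/press.png

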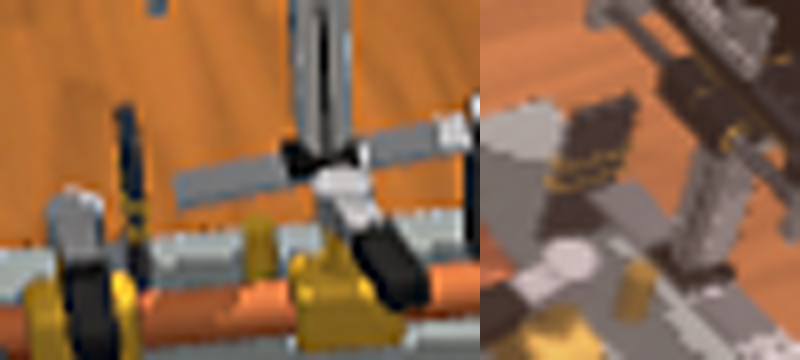

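Call:
play_rows(series=[[[0,0.001,0],0,1],[[0,0.001,0],0,1],[[0,0.001,0],0,1],[[0,0.001,0],0,1],[[0,0.001,0],0,1],[[0,0.001,0],0,1],[[0,0.001,0],0,1],[[0,0.001,0],0,1],[[0,0.001,0],0,1],[[0,0.001,0],0,1],[[0,0.001,0],0,1],[[0,0.001,0],0,1],[[0,0.001,0],0,1],[[0,0.001,0],0,1],[[0,0.001,0],0,1],[[0,0.001,0],0,1],[[0,0.001,0],0,1],[[0,0.001,0],0,1],[[0,0.001,0],0,1],[[0,0.001,0],0,1]])

```text
clock: 8.1
eef_pos: [481.2, 377.2, 80.4]
eef_rot: [-1.56, 0.004, -1.574]
wrist_force: [-5.2, -4.2, 9.3]
finger_gap: 0.4
```

Call:
play_rows(series=[[[0,-0.03,0],0,1],[[0,-0.07,0],0,1],[[0,-0.07,0],0,1],[[0.05,-0.07,-0.01],0,1],[[0.1,-0.07,-0.031],0,1],[[0.142,-0.07,-0.031],0,1],[[0.142,-0.07,-0.031],0,1],[[0.142,-0.07,-0.031],0,1],[[0.142,-0.03,-0.031],0,1],[[0.142,-0.007,-0.031],0,1],[[0.142,-0.007,-0.031],0,1],[[0.142,-0.007,-0.031],0,1]])

```text
clock: 9.3
eef_pos: [449.9, 236.1, 86.9]
eef_rot: [-1.559, 0.004, -1.573]
wrist_force: [0.7, -0.8, -0.7]
finger_gap: 0.6
```

Call:
play_rows(series=[[[-0.001,0,0.0145],0,1],[[0,0,0.025],0,1],[[0,0,0.0355],0,1],[[-0.003,0,0.045],0,1],[[-0.006,0,0.054],0,1],[[-0.0115,0,0.0625],0,1],[[-0.017,0,0.0705],0,1],[[-0.023,0,0.076],0,1],[[-0.0295,0,0.081],0,1],[[-0.037,0,0.0845],0,1],[[-0.045,0,0.087],0,1],[[-0.0485,0,0.087],0,1],[[-0.0485,0,0.087],0,1],[[-0.0485,0,0.087],0,1]])

```text
clock: 10.7
eef_pos: [537.1, 281.2, 89.0]
eef_rot: [-1.561, -0.001, -1.574]
wrist_force: [-7.5, -26.7, 6.1]
finger_gap: -0.1
```

Call:
play_rows(series=[[[0.03,0,0.003],0,1],[[0.04,-0.05,0],0,1],[[0.06,-0.1,0],0,1],[[0.1,-0.15,-0.02],0,1],[[0.361,-0.211,-0.057],0,0],[[0.361,-0.211,-0.057],0,0],[[0.361,-0.211,-0.057],0,0],[[0.361,-0.211,-0.057],0,0],[[0.361,-0.211,-0.057],0,0],[[0.361,-0.211,-0.057],0,0],[[0.361,-0.211,-0.057],0,0],[[0.361,-0.211,-0.057],0,0],[[0.361,-0.211,-0.057],0,0]])

```text
clock: 12.0
eef_pos: [477.1, -78.4, 300.4]
eef_rot: [-1.561, -0.001, -1.573]
wrist_force: [-0.8, -0.9, 0.2]
finger_gap: 69.1
```

```bash
python3 - <<'E'
from h import *
s=manip.read_state();print(s["eef_pos"],s["eef_rot"],s["wrist_force"])
p=manip.camera_params("wrist");print(p["rvec"],p["tvec"])
W=manip.camera("wrist")[:,:,::-1];A=manip.camera("scene")[:,:,::-1]
f=lambda i,x,y,ww,h,s:cv2.resize(i[y:y+h,x:x+ww],None,fx=s,fy=s,interpolation=cv2.INTER_CUBIC)
np.save('wp.npy',np.array([p["rvec"],p["tvec"]]))
cv2.imwrite('pics/w2.png',np.hstack([f(W,150,0,200,260,2),f(A,370,130,100,90,4)[:520]]) if 0 else np.vstack([cv2.resize(W[0:300],None,fx=1.25,fy=1.25),np.pad(f(A,370,130,100,56,4),((0,0),(0,400),(0,0)))]))
E
```

```text
[477.11617466 -78.4167582  300.39473236] [-1.56071720e+00 -1.48308787e-03 -1.57325022e+00] [-0.78097654 -0.86713881  0.22857365]
[-2.90897636  0.00617121 -0.01531199] [-480.28105529 -120.46276727  458.95796801]
```

View pics/w2.png

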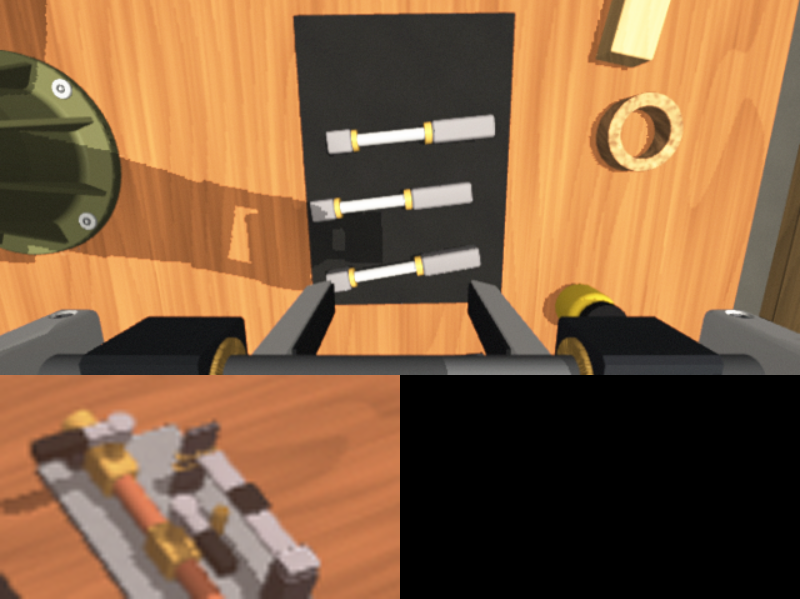

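```bash
python3 - <<'E'
from h import *
p=dict(manip.camera_params("wrist"))
for n,f,g in [("C",(327,142),(494,126)),("B",(311,210),(472,193)),("A",(328,283),(480,259))]:
    F=at_z(p,np.array(f)/1.25,26);G=at_z(p,np.array(g)/1.25,26)
    d=G-F;L=np.hypot(*d[:2]);u=d/L
    print(n,F.round(1),G.round(1),"L",L.round(1),"yaw",np.arctan2(d[1],d[0]).round(3),"grasp@+82",(G-18*u).round(1), "mid",((F+G)/2).round())
c=[[362,-358],[359,-312],[587,-292],[589,-338]];c=np.array(c,float);m=c.mean(0);u=(c[2]+c[3]-c[0]-c[1]);y=np.arctan2(u[1],u[0]);print("holder",m,y)
for k in(-90,-30,30,90):print((m+k*np.array([np.cos(y),np.sin(y)])).round(1))
E
```

```text
C [392.1  15.3  26. ] [590.1  33.2  26. ] L 198.8 yaw 0.09 grasp@+82 [572.2  31.6  26. ] mid [491.  24.  26.]
B [368.5 -65.5  26. ] [567.3 -45.2  26. ] L 199.8 yaw 0.101 grasp@+82 [549.4 -47.1  26. ] mid [468. -55.  26.]
A [ 385.  -160.3   26. ] [ 581.1 -129.1   26. ] L 198.6 yaw 0.158 grasp@+82 [ 563.4 -131.9   26. ] mid [ 483. -145.   26.]
holder [ 474.25 -325.  ] 0.08768665512950047
[ 384.6 -332.9]
[ 444.4 -327.6]
[ 504.1 -322.4]
[ 563.9 -317.1]
```

Call:
play_rows(series=[[[0.0535,0.05,0.086],-0.15,0.35],[[0.0535,0.1,0.086],-0.3,0.35],[[0.0535,0.15,0.086],-0.45,0.35],[[0.0535,0.17,0.086],-0.6,0.35],[[0.0535,0.17,0.086],-0.75,0.35],[[0.0535,0.17,0.086],-0.9,0.35],[[0.0535,0.17,0.086],-1.05,0.35],[[0.0535,0.17,0.086],-1.2,0.35],[[0.0535,0.17,0.086],-1.35,0.35],[[0.0535,0.17,0.086],-1.5,0.35],[[0.0535,0.17,0.086],-1.65,0.35],[[0.0535,0.17,0.086],-1.73,0.35],[[0.0535,0.17,0.086],-1.73,0.35],[[0.0535,0.17,0.086],-1.73,0.35]])

```text
clock: 13.5
eef_pos: [564.7, -131.5, 130.8]
eef_rot: [-1.574, -0.009, 0.156]
wrist_force: [-0.5, -0.2, 0.6]
finger_gap: 61.3
```

```bash
python3 - <<'E'
from h import *
s=manip.read_state();print(s["eef_pos"],s["eef_rot"],s["joints"].round(2),s["finger_gap"])
p=manip.camera_params("wrist")
cv2.imwrite('pics/w3.png',manip.camera("wrist")[:,:,::-1])
print(proj(p,[[563.4,-131.9,30],[581,-129,30],[506,-141,30]]))
from scipy.spatial.transform import Rotation as R
print(R.from_euler('xyz',s["eef_rot"]).as_matrix().round(3))
E
```

```text
[ 564.70182422 -131.47958215  130.77619218] [-1.57354731 -0.00880458  0.15573458] [-0.29  0.43  1.53  0.    1.18 -2.02] 61.32987938413206
[[321.35942756 200.10531954]
 [321.49343657 217.49413354]
 [321.27104343 139.70362488]]
[[ 0.988  0.009 -0.155]
 [ 0.155 -0.001  0.988]
 [ 0.009 -1.    -0.003]]
```

View pics/w3.png

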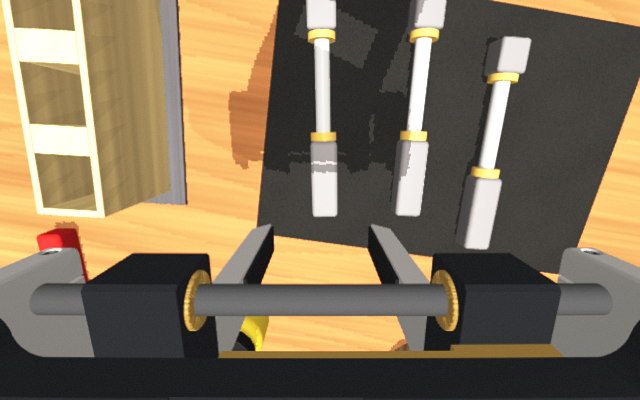

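Call:
play_rows(series=[[[-0.002,0.05,0.002],0,0.35],[[-0.002,0.09,0.002],0,0.35],[[-0.002,0.11,0.002],0,0.35],[[-0.002,0.122,0.002],0,0.35],[[-0.002,0.122,0.002],0,0.35],[[-0.002,0.122,0.002],0,0.35],[[-0.002,0.122,0.002],0,1],[[-0.002,0.122,0.002],0,1],[[-0.002,0.122,0.002],0,1],[[-0.002,0.122,0.002],0,1],[[-0.002,0.122,0.002],0,1],[[-0.002,0.122,0.002],0,1]], squeeze=4)

```text
clock: 14.75
eef_pos: [563.6, -130.1, 9.0]
eef_rot: [-1.574, -0.009, 0.156]
wrist_force: [-1.1, 1.0, 2.0]
finger_gap: 25.8
```

Call:
play_rows(series=[[[-0.002,-0.024,0],0,1],[[-0.006,-0.047,0],0,1],[[-0.014,-0.07,0],0,1],[[-0.024,-0.091,0],0,1],[[-0.037,-0.111,0],0,1],[[-0.053,-0.129,0],0,1],[[-0.053,-0.129,0],0,1]])

```text
clock: 15.45
eef_pos: [510.0, -138.7, 139.7]
eef_rot: [-1.575, -0.012, 0.155]
wrist_force: [2.7, 1.9, 2.1]
finger_gap: 26.2
```

```bash
python3 - <<'E'
from h import *
s=manip.read_state();print(s["eef_pos"],s["wrist_force"],s["finger_gap"])
f=lambda i,x,y,ww,h,s:cv2.resize(i[y:y+h,x:x+ww],None,fx=s,fy=s,interpolation=cv2.INTER_CUBIC)
A=manip.camera("scene")[:,:,::-1];B=manip.camera("side")[:,:,::-1]
cv2.imwrite('pics/l1.png',np.hstack([f(A,270,120,130,130,3),f(B,270,90,130,130,3)]))
E
```

```text
[ 510.01877459 -138.65553316  139.68062828] [2.66374486 1.85501922 2.11547272] 26.162690672924136
```

View pics/l1.png

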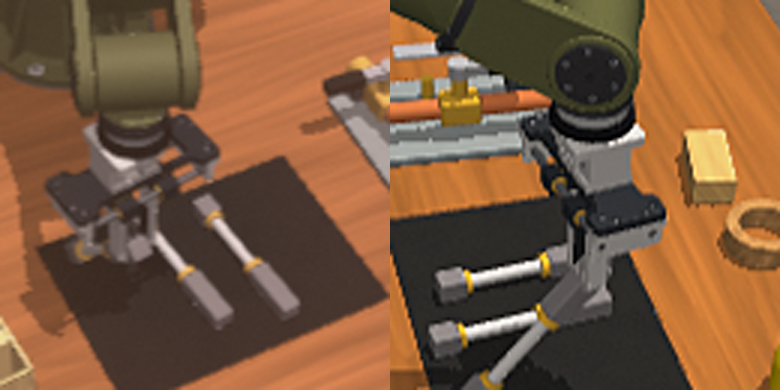

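Call:
play_rows(series=[[[-0.019,-0.016,0],0,1],[[-0.038,-0.029,0],0,1],[[-0.06,-0.039,0],0,1],[[-0.082,-0.047,0],0,1],[[-0.105,-0.052,0],0,1],[[-0.129,-0.056,0],0,1],[[-0.129,-0.06,0],0,1],[[-0.129,-0.11,0],0,1],[[-0.129,-0.16,0],0,1],[[-0.129,-0.18,0],0,1],[[-0.129,-0.18,0],0,1],[[-0.129,-0.18,0],0,1]])

```text
clock: 16.75
eef_pos: [381.6, -157.7, 314.5]
eef_rot: [-1.573, -0.009, 0.156]
wrist_force: [0.5, -0.5, -2.6]
finger_gap: 26.2
```

```bash
python3 - <<'E'
from h import *
s=manip.read_state();print(s["eef_pos"],s["eef_rot"],s["wrist_force"],s["finger_gap"])
f=lambda i,x,y,ww,h,s:cv2.resize(i[y:y+h,x:x+ww],None,fx=s,fy=s,interpolation=cv2.INTER_CUBIC)
A=manip.camera("scene")[:,:,::-1];B=manip.camera("side")[:,:,::-1]
cv2.imwrite('pics/l2.png',np.hstack([f(A,250,90,130,150,3),f(B,230,70,130,150,3)]))
a=manip.camera_params("scene");b=manip.camera_params("side")
e=s["eef_pos"];P=[[e[0],e[1],e[2]+z] for z in(10,-150,-166)]
print((proj(a,P)-[250,90])*3,(proj(b,P)-[230,70])*3+[390,0])
E
```

```text
[ 381.56460967 -157.74442718  314.51183519] [-1.57294236 -0.00895916  0.15568796] [ 0.47629824 -0.54836681 -2.62282141] 26.22934743548049
[[123.48550486 150.81705744]
 [127.78920497 252.69203836]
 [128.18119066 261.93238028]] [[571.39556022 211.55651216]
 [575.2751616  351.81910859]
 [575.62746282 364.59563696]]
```

View pics/l2.png

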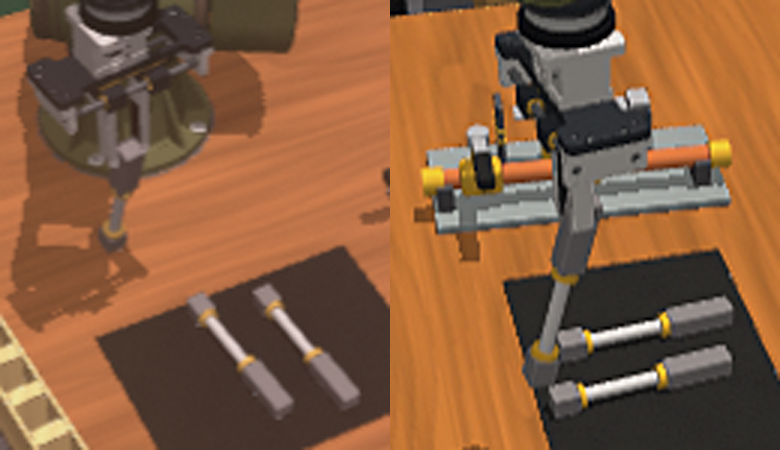

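Call:
play_rows(series=[[[-0.02,0,-0.05],0.068,1],[[-0.02,0,-0.1],0.068,1],[[-0.02,0,-0.15],0.068,1],[[-0.02,0,-0.182],0.068,1],[[-0.02,0,-0.182],0.068,1],[[0.03,0,-0.182],0.068,1],[[0.08,0,-0.182],0.068,1],[[0.095,0,-0.182],0.068,1],[[0.095,0,-0.182],0.068,1],[[0.095,0,-0.182],0.068,1],[[0.095,0,-0.182],0.068,1],[[0.095,0,-0.182],0.068,1]], squeeze=3)

```text
clock: 18.05
eef_pos: [502.4, -323.0, 315.5]
eef_rot: [-1.572, -0.008, 0.087]
wrist_force: [-0.7, -0.5, -1.5]
finger_gap: 25.9
```

```bash
python3 - <<'E'
from h import *
s=manip.read_state();print(s["eef_pos"],s["eef_rot"],s["wrist_force"],s["finger_gap"])
f=lambda i,x,y,ww,h,s:cv2.resize(i[y:y+h,x:x+ww],None,fx=s,fy=s,interpolation=cv2.INTER_CUBIC)
A=manip.camera("scene")[:,:,::-1];B=manip.camera("side")[:,:,::-1]
cv2.imwrite('pics/l3.png',np.hstack([f(A,210,120,130,150,3),f(B,270,120,130,150,3)]))
a=manip.camera_params("scene");b=manip.camera_params("side")
e=s["eef_pos"];P=[[e[0],e[1],e[2]+z] for z in(10,-156,-171)]
print((proj(a,P)-[210,120])*3,(proj(b,P)-[270,120])*3+[390,0])
E
```

```text
[ 502.41205713 -322.95971219  315.50378324] [-1.57194426 -0.00825722  0.08671837] [-0.71905351 -0.465057   -1.54874006] 25.871189410132178
[[136.53524213 190.11554388]
 [151.69732172 291.96947668]
 [152.92828324 300.2143953 ]] [[644.98883801 163.69918136]
 [631.73829473 310.4775544 ]
 [630.65954223 322.44151884]]
```

View pics/l3.png

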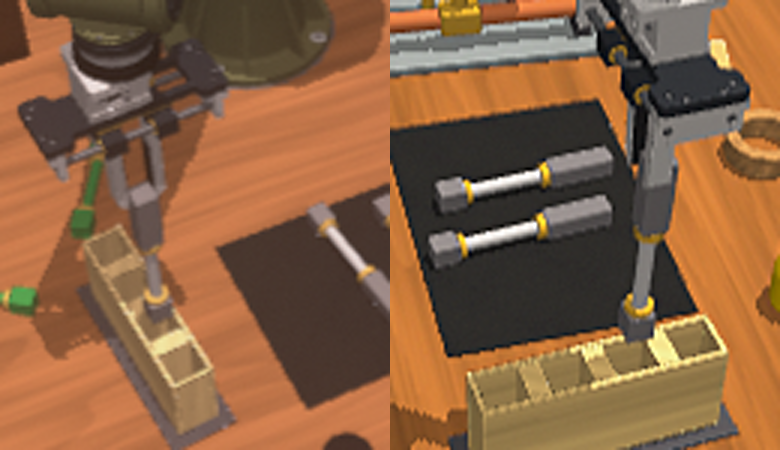

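Call:
play_rows(series=[[[0.0,0.02,0],0,1],[[0.0,0.04,0],0,1],[[0.0,0.06,0],0,1],[[0.0,0.08,0],0,1],[[0.0,0.1,0],0,1],[[0.0,0.115,0],0,1],[[0.0,0.122,0],0,1],[[0.0,0.122,0],0,1]])

```text
clock: 18.95
eef_pos: [503.3, -323.0, 193.0]
eef_rot: [-1.571, -0.008, 0.086]
wrist_force: [-0.6, -0.6, -1.6]
finger_gap: 26.2
```

Call:
play_rows(series=[[[0.0,0.004,0],0,1],[[0.0,0.008,0],0,1],[[0.0,0.012,0],0,1],[[0.0,0.014,0],0,1]])

```text
clock: 19.35
eef_pos: [503.6, -323.2, 179.4]
eef_rot: [-1.572, -0.008, 0.086]
wrist_force: [-0.8, -0.7, 3.4]
finger_gap: 25.8
```

Call:
play_rows(series=[[[0,0,0],0,0.35],[[0,0,0],0,0.35],[[0,0,0],0,0.35],[[0,0,0],0,0.35],[[0,-0.03,0],0,0.35],[[0,-0.08,0],0,0.35],[[0,-0.12,0],0,0.35],[[0,-0.13,0.03],0,0.35],[[0.0695,-0.1,0.271],-0.015,0.35],[[0.0695,-0.1,0.271],-0.015,0.35],[[0.0695,-0.1,0.271],-0.015,0.35],[[0.0695,0,0.271],-0.015,0.35],[[0.0695,0.048,0.271],-0.015,0.35],[[0.0695,0.048,0.271],-0.015,0.35],[[0.0695,0.048,0.271],-0.015,0.35],[[0.0695,0.048,0.271],-0.015,0.35],[[0.0695,0.048,0.271],-0.015,0.35]])

```text
clock: 21.05
eef_pos: [550.0, -47.4, 132.4]
eef_rot: [-1.572, -0.008, 0.102]
wrist_force: [0.9, -0.2, 0.3]
finger_gap: 61.1
```

```bash
cat > look.py <<'E'
from h import *
import sys
s=manip.read_state();print(s["eef_pos"].round(1),s["eef_rot"].round(3),s["finger_gap"])
p=manip.camera_params("wrist")
W=manip.camera("wrist")[:,:,::-1].copy();B=manip.camera("side")[:,:,::-1]
for q in proj(p,[[549.4,-47.1,30],[567.3,-45.2,30],[572.2,31.6,30],[590.1,33.2,30]]):
    print(q.round(1)); cv2.circle(W,tuple(int(v) for v in q),2,(0,0,255),-1)
c=cv2.resize(B[180:300,280:400],None,fx=2,fy=2)
cv2.imwrite(sys.argv[1],np.hstack([W[:300],np.vstack([c,np.zeros((60,240,3),np.uint8)])[:, :160]]))
E
python3 look.py pics/w4.png
```

```text
[550.  -47.4 132.4] [-1.572 -0.008  0.102] 61.08611078960017
[321.9 200.5]
[321.9 217.9]
[396.8 229.9]
[395.4 246.5]
```

View pics/w4.png

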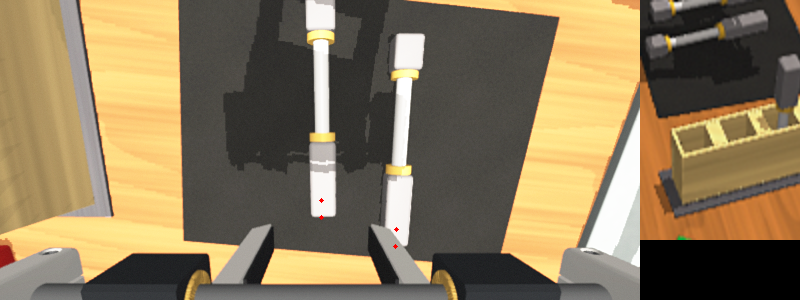

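Call:
play_rows(series=[[[-0.002,0.05,0.001],0,0.35],[[-0.002,0.09,0.001],0,0.35],[[-0.002,0.11,0.001],0,0.35],[[-0.002,0.124,0.001],0,0.35],[[-0.002,0.124,0.001],0,0.35],[[-0.002,0.124,0.001],0,0.35],[[-0.002,0.124,0.001],0,1],[[-0.002,0.124,0.001],0,1],[[-0.002,0.124,0.001],0,1],[[-0.002,0.124,0.001],0,1],[[-0.002,0.124,0.001],0,1],[[-0.002,0.124,0.001],0,1]], squeeze=4)

```text
clock: 22.35
eef_pos: [550.1, -47.5, 9.9]
eef_rot: [-1.573, -0.011, 0.101]
wrist_force: [-1.0, 1.1, 2.2]
finger_gap: 25.9
```

Call:
play_rows(series=[[[-0.002,-0.024,0],0,1],[[-0.006,-0.047,0],0,1],[[-0.014,-0.07,0],0,1],[[-0.024,-0.091,0],0,1],[[-0.037,-0.111,0],0,1],[[-0.053,-0.129,0],0,1],[[-0.072,-0.145,0],0,1],[[-0.091,-0.158,0],0,1],[[-0.113,-0.168,0],0,1],[[-0.135,-0.176,0],0,1],[[-0.158,-0.181,0],0,1],[[-0.182,-0.185,0],0,1],[[-0.182,-0.19,0],0,1],[[-0.182,-0.24,0],0,1],[[-0.182,-0.29,0],0,1],[[-0.182,-0.31,0],0,1],[[-0.182,-0.31,0],0,1]], squeeze=4)

```text
clock: 24.05
eef_pos: [366.5, -65.7, 320.3]
eef_rot: [-1.575, -0.016, 0.101]
wrist_force: [0.3, -0.5, -1.1]
finger_gap: 25.8
```

Call:
play_rows(series=[[[-0.049,0,-0.05],0.014,1],[[-0.049,0,-0.1],0.014,1],[[-0.049,0,-0.15],0.014,1],[[-0.049,0,-0.2],0.014,1],[[-0.049,0,-0.25],0.014,1],[[-0.049,0,-0.268],0.014,1],[[-0.049,0,-0.268],0.014,1],[[-0.049,0,-0.268],0.014,1],[[0.0,0,-0.268],0.014,1],[[0.05,0,-0.268],0.014,1],[[0.051,0,-0.268],0.014,1],[[0.051,0,-0.268],0.014,1],[[0.051,0,-0.268],0.014,1],[[0.051,0,-0.268],0.014,1],[[0.051,0,-0.268],0.014,1]], squeeze=3)

```text
clock: 25.55
eef_pos: [443.5, -327.3, 322.8]
eef_rot: [-1.575, -0.017, 0.086]
wrist_force: [-0.1, 1.1, -0.1]
finger_gap: 26.5
```

```bash
cat > hang.py <<'E'
from h import *
import sys
s=manip.read_state();print(s["eef_pos"],s["eef_rot"],s["wrist_force"],s["finger_gap"])
A=manip.camera("scene")[:,:,::-1];B=manip.camera("side")[:,:,::-1]
a=manip.camera_params("scene");b=manip.camera_params("side")
e=s["eef_pos"];P=[[e[0],e[1],e[2]+z] for z in(10,-156,-171)]
cs=[]
for I,p in((A,a),(B,b)):
    q=proj(p,P);o=(q[1]-[45,90]).astype(int);print((q-o).round(1)*4)
    cs.append(cv2.resize(I[o[1]:o[1]+130,o[0]:o[0]+95],None,fx=4,fy=4,interpolation=cv2.INTER_CUBIC))
cv2.imwrite(sys.argv[1],np.hstack(cs))
E
python3 hang.py pics/l4.png
```

```text
[ 443.52829216 -327.29080092  322.75033032] [-1.57522958 -0.01651227  0.08608586] [-0.08947431  1.14475141 -0.1475648 ] 26.520644545184133
[[159.2 222. ]
 [182.  360.8]
 [184.  372. ]]
[[189.6 164. ]
 [180.4 362. ]
 [179.6 378. ]]
```

View pics/l4.png

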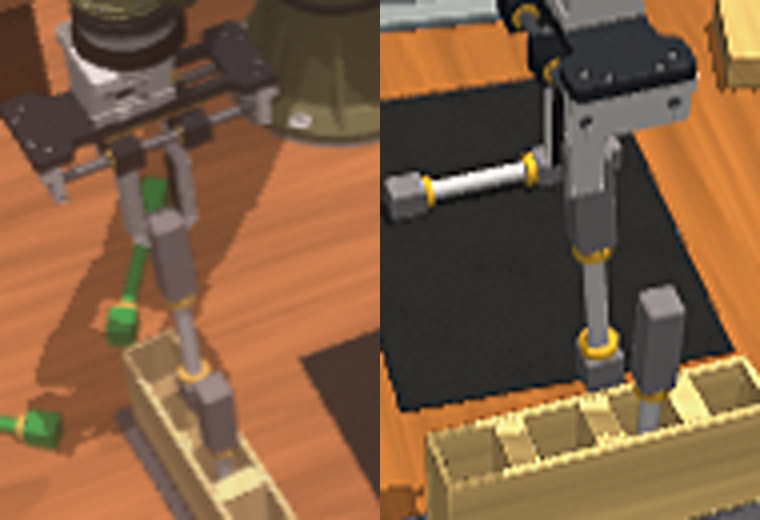

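```bash
cat > ring.py <<'E'
from h import *
from itertools import product
s=manip.read_state();e=s["eef_pos"]
res=[]
for n in("scene","side"):
    p=manip.camera_params(n);I=manip.camera(n);hsv=cv2.cvtColor(I,cv2.COLOR_RGB2HSV)
    m=cv2.inRange(hsv,(19,150,110),(32,255,255))
    k,_,st,ce=cv2.connectedComponentsWithStats(m)
    out=[]
    for z in(-45,-139):
        q=proj(p,[[e[0],e[1],e[2]+z]])[0]
        c=[(ce[i].round(1).tolist(),int(st[i,4])) for i in range(1,k) if st[i,4]>=4 and np.hypot(*(ce[i]-q))<16]
        print(n,z,q.round(1),c);out.append([x for x,_ in c])
    res.append((p,out))
(pa,oa),(pb,ob)=res
print("eef",e.round(1))
for j in(0,1):
    for u,v in product(oa[j],ob[j]):
        P=tri([(pa,u),(pb,v)]);r=np.hypot(*(proj(pa,[P])[0]-u))+np.hypot(*(proj(pb,[P])[0]-v))
        if r<4: print("ring",j,u,v,P.round(1),"res",round(r,1))
E
python3 ring.py
python3 - <<'E'
import sys;sys.path.insert(0,'.')
from h import *
e=manip.read_state()["eef_pos"]
a=manip.camera_params("scene");b=manip.camera_params("side")
oa,ob=[(proj(p,[[e[0],e[1],e[2]-156]])[0]-[45,90]).astype(int) for p in(a,b)]
for u,v in [((183,300),(212,255)),((193,372),(218,342))]:
    print(tri([(a,np.array(u)/4+oa),(b,np.array(v)/4+ob)]).round(1))
E
```

```text
scene -45 [248.8 180.8] []
scene -139 [252. 200.] []
side -45 [330.7 194.5] [([337.3, 199.6], 19)]
side -139 [329.4 221.9] [([338.5, 221.9], 42)]
eef [ 443.8 -327.3  322.6]
[ 459.9 -324.   256.3]
[ 467.8 -326.1  178.8]
```

Call:
play_rows(series=[[[-0.005,0,0],0,1],[[-0.012,0,0.001],0,1],[[-0.019,0,0.001],0,1],[[-0.026,0,0.001],0,1],[[-0.026,0.01,0.001],0,1],[[-0.026,0.02,0.001],0,1],[[-0.026,0.03,0.001],0,1],[[-0.026,0.03,0.001],0,1]])

```text
clock: 26.55
eef_pos: [418.2, -328.2, 289.9]
eef_rot: [-1.573, -0.014, 0.087]
wrist_force: [0.3, 0.3, -0.7]
finger_gap: 25.8
```

```bash
sed -i 's/(19,150,110),(32,255,255)/(17,110,90),(34,255,255)/;s/>=4 and/>=3 and/' ring.py; python3 ring.py; python3 hang.py pics/l5.png; python3 - <<'E'
import sys;sys.path.insert(0,'.')
from h import *
b=manip.camera_params("side")
# pocket 2 outline at rim vs foot
u=np.array([.996,.088]);v=np.array([-.088,.996]);c=np.array([444.4,-327.6])
for z in(104,):print(proj(b,[[*(c+i*20*u+j*20*v),z] for i,j in((-1,-1),(1,-1),(1,1),(-1,1))]).round(1))
E
```

```text
scene -45 [246.9 182.2] [([239.0, 179.0], 3), ([238.5, 188.5], 13), ([241.0, 194.0], 3)]
scene -139 [250.1 200.8] [([241.0, 194.0], 3), ([236.0, 199.0], 3), ([252.8, 206.2], 13)]
side -45 [320.1 206.3] [([326.2, 210.9], 23)]
side -139 [319.4 232.6] [([327.6, 232.9], 46), ([334.7, 235.3], 3), ([317.2, 239.8], 4)]
eef [ 418.2 -328.2  289.9]
ring 1 [236.0, 199.0] [327.6, 232.9] [ 426.9 -373.7  195.3] res 0.4
ring 1 [236.0, 199.0] [317.2, 239.8] [ 403.7 -368.5  168.6] res 1.6
ring 1 [252.8, 206.2] [327.6, 232.9] [ 439.7 -327.7  145.1] res 0.6
ring 1 [252.8, 206.2] [317.2, 239.8] [ 415.4 -320.9  115.4] res 0.6
[ 418.58235191 -328.53046677  291.73192535] [-1.57440795 -0.01578466  0.08672018] [-0.32682285 -0.21041675 -1.45804479] 25.989954869107034
[[158.8 228.4]
 [182.  362.8]
 [184.  373.6]]
[[187.2 171.6]
 [181.6 362.8]
 [181.2 378.4]]
[[324.  250.3]
 [338.4 246.6]
 [333.2 235.8]
 [319.  239.3]]
```

Call:
play_rows(series=[[[0.001,0.015,0],0,1],[[0.001,0.03,0],0,1],[[0.001,0.045,0],0,1],[[0.003,0.06,0],0,1],[[0.006,0.072,0],0,1],[[0.01,0.084,0],0,1],[[0.014,0.092,0],0,1],[[0.016,0.098,0],0,1],[[0.016,0.098,0],0,1]])

```text
clock: 27.65
eef_pos: [436.4, -327.4, 193.9]
eef_rot: [-1.575, -0.016, 0.087]
wrist_force: [-0.2, -0.7, -1.5]
finger_gap: 26.1
```

Call:
play_rows(series=[[[0.001,0.004,0],0,1],[[0.003,0.008,0],0,1],[[0.004,0.012,0],0,1],[[0.004,0.014,0],0,1]])

```text
clock: 28.05
eef_pos: [440.9, -327.2, 180.2]
eef_rot: [-1.575, -0.017, 0.087]
wrist_force: [-0.0, -0.4, 4.6]
finger_gap: 26.2
```

Call:
play_rows(series=[[[0,0,0],0,0.35],[[0,0,0],0,0.35],[[0,0,0],0,0.35],[[0,0,0],0,0.35],[[0,-0.03,0],0,0.35],[[0,-0.08,0],0,0.35],[[0,-0.12,0],0,0.35],[[0,-0.13,0.03],0,0.35],[[0.162,-0.1,0.3466],-0.003,0.35],[[0.162,-0.1,0.3466],-0.003,0.35],[[0.162,-0.1,0.3466],-0.003,0.35],[[0.162,-0.1,0.3466],-0.003,0.35],[[0.162,0,0.3466],-0.003,0.35],[[0.162,0.049,0.3466],-0.003,0.35],[[0.162,0.049,0.3466],-0.003,0.35],[[0.162,0.049,0.3466],-0.003,0.35],[[0.162,0.049,0.3466],-0.003,0.35],[[0.162,0.049,0.3466],-0.003,0.35],[[0.162,0.049,0.3466],-0.003,0.35]])

```text
clock: 29.95
eef_pos: [573.1, 31.8, 132.9]
eef_rot: [-1.575, -0.017, 0.091]
wrist_force: [-0.1, 0.4, 0.8]
finger_gap: 61.1
```

```bash
python3 - <<'E'
from h import *
s=manip.read_state();print(s["eef_pos"].round(1),s["eef_rot"].round(3),s["finger_gap"])
p=manip.camera_params("wrist");W=manip.camera("wrist");g=cv2.cvtColor(W,cv2.COLOR_RGB2GRAY)
print(proj(p,[[572.2,31.6,30],[590.1,33.2,30]]))
roi=g[60:225,280:370]
k,_,st,ce=cv2.connectedComponentsWithStats((roi>110).astype(np.uint8))
for i in range(1,k):
    if st[i,4]>60:print(st[i],ce[i])
for r in(90,120,150,170,190,200,210,216,222):
    c=np.where(g[r,270:380]>110)[0]+270;print(r,(c.min(),c.max(),len(c)) if len(c) else None)
# standing lances: rings/positions
A=manip.camera("side")[:,:,::-1];S=manip.camera("scene")[:,:,::-1]
cv2.imwrite('pics/side9.png',A);cv2.imwrite('pics/scene9.png',S);cv2.imwrite('pics/w9.png',W[:,:,::-1])
E
```

```text
[573.1  31.8 132.9] [-1.575 -0.017  0.091] 61.13805563756099
[[321.72933126 199.24936952]
 [321.69775994 216.6274021 ]]
[  29    0   27  157 3167] [41.69529523 87.93905905]
90 (np.int64(314), np.int64(328), 15)
120 (np.int64(315), np.int64(328), 14)
150 (np.int64(309), np.int64(334), 26)
170 (np.int64(310), np.int64(334), 25)
190 (np.int64(310), np.int64(334), 25)
200 (np.int64(310), np.int64(334), 25)
210 (np.int64(310), np.int64(334), 25)
216 (np.int64(312), np.int64(332), 21)
222 None
```

Call:
play_rows(series=[[[-0.003,0.05,0.0],0,0.35],[[-0.003,0.09,0.0],0,0.35],[[-0.003,0.11,0.0],0,0.35],[[-0.003,0.124,0.0],0,0.35],[[-0.003,0.124,0.0],0,0.35],[[-0.003,0.124,0.0],0,0.35],[[-0.003,0.124,0.0],0,1],[[-0.003,0.124,0.0],0,1],[[-0.003,0.124,0.0],0,1],[[-0.003,0.124,0.0],0,1],[[-0.003,0.124,0.0],0,1],[[-0.003,0.124,0.0],0,1]], squeeze=4)

```text
clock: 31.3
eef_pos: [572.9, 30.5, 10.1]
eef_rot: [-1.576, -0.019, 0.089]
wrist_force: [-0.3, 0.4, 3.3]
finger_gap: 26.3
```

Call:
play_rows(series=[[[-0.002,-0.024,0],0,1],[[-0.006,-0.047,0],0,1],[[-0.014,-0.07,0],0,1],[[-0.024,-0.091,0],0,1],[[-0.037,-0.111,0],0,1],[[-0.053,-0.129,0],0,1],[[-0.072,-0.145,0],0,1],[[-0.091,-0.158,0],0,1],[[-0.113,-0.168,0],0,1],[[-0.135,-0.176,0],0,1],[[-0.158,-0.181,0],0,1],[[-0.182,-0.185,0],0,1],[[-0.182,-0.19,0],0,1],[[-0.182,-0.24,0],0,1],[[-0.182,-0.29,0],0,1],[[-0.182,-0.31,0],0,1],[[-0.182,-0.31,0],0,1]], squeeze=4)

```text
clock: 33.0
eef_pos: [386.8, 15.2, 319.1]
eef_rot: [-1.576, -0.024, 0.089]
wrist_force: [0.4, -0.9, -2.0]
finger_gap: 25.9
```

Call:
play_rows(series=[[[-0.02,0,-0.05],0,1],[[-0.033,0,-0.1],0,1],[[-0.033,0,-0.15],0,1],[[-0.04,0,-0.2],0,1],[[-0.06,0,-0.25],0,1],[[-0.08,0,-0.3],0,1],[[-0.1,0,-0.34],0,1],[[-0.113,0,-0.347],0,1],[[-0.113,0,-0.347],0,1],[[-0.113,0,-0.347],0,1],[[-0.113,0,-0.347],0,1],[[-0.063,0,-0.347],0,1],[[-0.033,0,-0.347],0,1],[[-0.033,0,-0.347],0,1],[[-0.033,0,-0.347],0,1],[[-0.033,0,-0.347],0,1],[[-0.033,0,-0.347],0,1],[[-0.033,0,-0.347],0,1]], squeeze=3)

```text
clock: 34.8
eef_pos: [384.3, -333.4, 320.6]
eef_rot: [-1.577, -0.024, 0.088]
wrist_force: [-0.5, 0.1, -2.2]
finger_gap: 26.1
```

```bash
python3 ring.py; python3 hang.py pics/l6.png
```

```text
scene -45 [240.4 168.8] [([239.2, 178.0], 5), ([238.0, 183.0], 3)]
scene -139 [244.  188.2] [([239.2, 178.0], 5), ([238.0, 183.0], 3), ([241.8, 190.0], 32), ([233.0, 194.5], 4), ([236.0, 199.0], 3)]
side -45 [306.9 200.7] [([310.4, 206.2], 27)]
side -139 [306.9 228. ] [([310.3, 229.8], 49)]
eef [ 384.3 -333.4  320.6]
ring 1 [241.8, 190.0] [310.3, 229.8] [ 390.6 -343.   183.8] res 0.1
[ 384.40689516 -333.41165196  320.46716528] [-1.57654704 -0.02429653  0.08855407] [ 0.79100096  0.01211807 -1.59365879] 25.911175380717204
[[156.8 222. ]
 [182.4 362. ]
 [184.4 373.6]]
[[184.  164.8]
 [183.6 362.8]
 [183.6 378.8]]
```

Call:
play_rows(series=[[[-0.003,0.0,0],0,1],[[-0.006,0.01,0],0,1],[[-0.006,0.02,0],0,1],[[-0.006,0.03,0],0,1],[[-0.006,0.036,0],0,1],[[-0.006,0.036,0],0,1]])

```text
clock: 35.6
eef_pos: [379.3, -333.8, 283.1]
eef_rot: [-1.575, -0.023, 0.089]
wrist_force: [0.7, 0.2, -1.2]
finger_gap: 26.3
```

```bash
python3 ring.py; python3 hang.py pics/l7.png
```

```text
scene -45 [241.2 175.8] [([238.2, 182.5], 4), ([238.0, 189.0], 15)]
scene -139 [244.7 194.4] [([238.2, 182.5], 4), ([238.0, 189.0], 15), ([233.0, 194.5], 4), ([244.7, 197.9], 9), ([236.0, 199.0], 3), ([239.5, 203.5], 4)]
side -45 [304.9 212.4] [([308.3, 217.5], 26)]
side -139 [305.  238.6] [([308.7, 240.2], 50)]
eef [ 379.3 -333.8  283.1]
ring 0 [238.2, 182.5] [308.3, 217.5] [ 387.5 -346.5  226.4] res 3.2
ring 1 [233.0, 194.5] [308.7, 240.2] [ 383.  -370.3  172.3] res 2.9
ring 1 [244.7, 197.9] [308.7, 240.2] [ 388.6 -337.4  138.6] res 0.5
[ 379.52265151 -334.0950715   284.3221246 ] [-1.57646545 -0.0242034   0.08874821] [ 0.10313223  0.20607721 -0.89467027] 26.161553268266996
[[155.6 227.2]
 [180.4 361.6]
 [182.8 372.4]]
[[180.  173.6]
 [180.4 363.2]
 [180.4 378.4]]
```

View pics/l7.png

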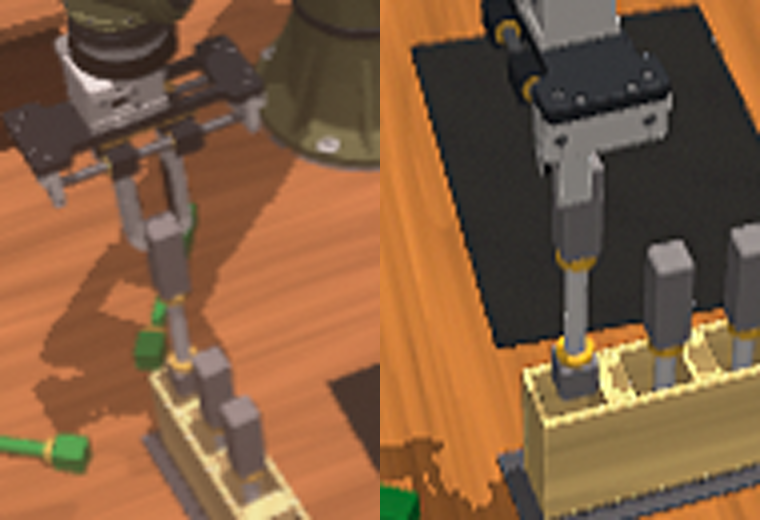

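Call:
play_rows(series=[[[-0.003,0.015,0],0,1],[[-0.003,0.03,0],0,1],[[-0.003,0.045,0],0,1],[[-0.003,0.06,0],0,1],[[-0.002,0.075,0],0,1],[[-0.001,0.088,0],0,1],[[-0.001,0.096,0],0,1],[[0,0.1,0],0,1],[[0,0.104,0],0,1]])

```text
clock: 36.7
eef_pos: [382.6, -334.9, 181.2]
eef_rot: [-1.578, -0.025, 0.089]
wrist_force: [0.3, 0.2, 4.5]
finger_gap: 25.9
```

Call:
play_rows(series=[[[0,0,0],0,0.35],[[0,0,0],0,0.35],[[0,0,0],0,0.35],[[0,0,0],0,0.35],[[0,-0.03,0],0,0.35],[[0,-0.08,0],0,0.35],[[0,-0.13,0],0,0.35],[[0,-0.13,0.1],0,0.35],[[0.05,-0.13,0.3],0,0.35],[[0.1,-0.13,0.3],0,0.35],[[0.1,-0.13,0.3],0,0.35],[[0.1,-0.13,0.3],0,0.35],[[0.1,-0.13,0.3],0,0.35],[[0.1,-0.13,0.3],0,0.35]])

```text
clock: 38.1
eef_pos: [452.7, -23.3, 311.7]
eef_rot: [-1.578, -0.026, 0.092]
wrist_force: [0.3, -0.8, 0.0]
finger_gap: 61.0
```

```bash
python3 - <<'E'
from h import *
p=manip.camera_params("side");I=manip.camera("side");cv2.imwrite('pics/end.png',I[:,:,::-1])
a=manip.camera_params("scene");S=manip.camera("scene")
print(manip.read_state()["eef_pos"],manip.read_state()["clock"])
for c in([384.6,-332.9],[444.4,-327.6],[504.1,-322.4]):
    for n,q,J in(("side",p,I),("scene",a,S)):
        print(n,[(proj(q,[[*c,z]])[0].round().astype(int).tolist(),J[tuple(proj(q,[[*c,z]])[0].round().astype(int)[::-1])].tolist()) for z in(195,165,135)])
# station & decoys: compare with pictures before the lance work
ref=cv2.imread('pics/side9.png').astype(int);d=np.abs(ref-I[:,:,::-1]).sum(2)
d0=np.abs(cv2.imread('pics/side0.png').astype(int)-I[:,:,::-1]).sum(2)
for nm,(x,y,w,h) in dict(jar=(395,195,28,32),tape=(378,154,34,28),offcut=(364,130,24,32)).items():
    print(nm,(d0[y:y+h,x:x+w]>90).mean().round(3))
print("tips",[ (k,I[tuple(proj(p,[P])[0].round().astype(int)[::-1])].tolist()) for k,P in dict(sup=[352,230,108],dr=[545,298,108],sup0=[435,290,108]).items()])
E
```

```text
[452.58044777 -24.49757936 311.5367397 ] 38.2
side [([307, 224], [150, 142, 140]), ([307, 232], [74, 71, 69]), ([307, 240], [75, 72, 71])]
scene [([244, 186], [163, 140, 137]), ([245, 191], [104, 85, 79]), ([246, 197], [103, 83, 77])]
side [([330, 219], [151, 143, 142]), ([329, 227], [76, 72, 71]), ([329, 235], [74, 72, 70])]
scene [([252, 198], [162, 140, 136]), ([253, 204], [103, 83, 77]), ([254, 209], [107, 87, 82])]
side [([352, 214], [147, 140, 137]), ([351, 222], [75, 71, 70]), ([351, 230], [75, 70, 69])]
scene [([260, 211], [161, 138, 135]), ([261, 217], [102, 83, 78]), ([262, 222], [101, 82, 77])]
jar 0.0
tape 0.0
offcut 0.0
tips [('sup', [41, 40, 39]), ('dr', [119, 116, 112]), ('sup0', [178, 114, 46])]
```

```bash
python3 -c "
from cell import manip
print(manip.sign_off())"
```

```text
the job is handed in; nothing more can be done
None
```

I shut down the air station in the order you asked and stood all three grey lances in the holder. I handed the job in at about 38 s.

- **Supply valve:** turned until it met its stop (25 N side force where I expected the stop). A later picture shows it across the pipe.
- **Bleed tongue:** pressed at 8–9 N and held for 2 s. A picture during the press shows the tip between the marks, and it sprang back afterwards.
- **Drain cock:** turned to its stop (27 N side force). A picture shows it along the pipe.
- **Lances:** the mat held three, and none was knocked aside. I pivoted each upright and lowered it nozzle foot first until it met the pocket floor. They stand in the three pockets nearest the robot.

My last checks were pixel tests, not a viewed picture:
- **Lances:** all three grips are at standing height in both fixed cameras.
- **Jar, tape and offcut:** unchanged in the side view.
- **Supply handle:** still in its shut position.
- **Drain handle:** the pixel at its tip was a mid-grey that settled nothing, so the open state rests on the stop force and the earlier picture.

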